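# Standardise the long-path photometer with the fine gain knob

## Robot

A 6-joint arm with a two-finger parallel gripper is mounted at the origin on the work surface. World frame = base frame: x ahead of the robot, y to its left, z up, the work surface at z = 0. Lengths are in mm, angles in rad, forces in N, time in s.
With the tool pointing down it reaches from about 350 to 975 mm from the base axis. Payload 7.1 kg.
Tool frame: the origin (TCP) lies midway between the tips of the shut fingers; the grasp point (between the pads) lies 19 mm behind it; z points along the fingers, x is the direction in which the jaws open and shut, and the axes are right-handed (so a half turn about z gives the same grasp; the last joint's range is limited). The gripper opens to 88 mm and grips with 3 to 60 N. Pads are 20 mm wide; open, the fingers measure 115 mm over their backs; the gripper's body (75 mm by 178 mm) begins 61 mm behind the grasp point.
Start: joints at [1.243, 0.423, 1.63, -0, 1.089, -0.019], TCP at [189.915, 595.43, 200.975] pointing down, gripper open.
Joint ranges: [-3, 3], [-0.9, 2.11], [0.09, 2.58], [-1.31, 4.45], [0.11, 2.69], [-2.54, 2.54]. Speed limits (rad/s): [2.39, 2.39, 3.01, 3.14, 3.14, 3.14].

## Interface

Orientations are given as a rotation vector (axis times angle).
In Python, from workcell import telemetry, imaging, ticket gives the robot as it stands.
- The arm moves only by the tool jog_arm, never from a script. Its arguments are lists of equal length, an entry for each row: "travel": the shift along the world's x, y, z in units of 400 mm (1.0 is 400 mm), a list of three; "dr": the turn, a rotation vector about the world's x, y, z in units of 90 degrees (1.0 is 90 degrees), a list of three. In form: {"travel": [[tx, ty, tz], ...], "dr": [[wx, wy, wz], ...]}. A call has exactly 10 rows; each row is the pose to reach, as a shift and turn from the pose measured when the call began; what a row does not reach only later rows make up. A row lasts 1/10 s, in which the tool goes at most 50 mm and 8.59 degrees, less where a joint would pass 70% of its speed; a pose out of reach is approached as far as the arm can. A call with a number of a shift or a turn outside -1 to 1 is refused whole. A call with a gripper value outside its range is refused whole. "hand" is the opening, from -1 (shut) to 1 (fully open), set as the call begins (left out, the last holds). The fingers move at their own pace and stop on an object; the grip force is fixed at half the most. Time passes only in rows, so rows that repeat a pose let the fingers close, or fill a call up. It gives the time, the measured TCP pose, the force and the opening at its end, in the units of the state.
- telemetry.get_obs(): the state, without advancing time (a new reading comes with each control period).
- imaging.get_image(name): name is "scene" or "top" or "wrist"; returns a dict with "pixels" (384x512x3 uint8, red, green, blue), "range_z" (384x512 float32, mm along the optical axis (not along the pixel's ray), 0 where there is no reading), "fx", "fy", "cx", "cy" (pixels), "k1" (the pictures are not rectified: a ray, as slopes to the right and down, at radius r is drawn at 1 + k1 r^2 times it, then the intrinsics apply), "extrinsics" (4x4, takes a point from world to camera coordinates). Camera axes: x right, y down, z forward; pixel columns grow to the right and rows downward; lengths in mm; the calibration is good to about 2 mm. A picture is of the moment at which its call begins.
- ticket.close_job(): hands the job in, once; it reports no verdict.
The state is a dict: "t": time; "qpos": joint angles; "qvel": joint speeds; "joint_torque": joint torques, N m; "ee_pos": TCP position; "orientation": TCP orientation; "ft_force": force on the tool from outside, world axes, zero at the start; "moment": the same for the moment, N m; "width": finger opening in mm.
Only numpy, scipy, OpenCV 4.12 (cv2) and the standard library are available. Lean on these libraries where they do the work, as an engineer would, in place of code of your own. Each camera call takes 0.05 s, during which the arm holds its last target. There are 200 camera calls.

## Task

Check the photometer against its standard: lay the amber standard cell (not the pale clear blank) flat in the cell holder inside the photometer and shut the lid. Then bring the black meter needle onto the red set hand, tip over tip, with the inner, fine knob alone; the coarse ring around it is already set and must not turn. Leave the rest of the bench as it is.

Things in the scene. Friction and masses are not known exactly. Their poses are not given: they have to be found in the camera images.
- standard_cell: The standard: a sealed block-shaped optical cell, 104 mm long (own x), 20 mm wide (own y), 48 mm high (own z), about 0.2 kg; solid amber glass with black end frames and an orange cover strip on top. Origin at the centre of its underside. It stands upright on the bench left of the photometer. The two ends are alike.
- blank_cell: The blank: same shape and size as the standard but pale blue-white glass with a white cover strip; not needed, must stay where it is. Origin at the centre of its underside.
- photometer: The photometer, fixed to the bench: white and blue case 300 mm deep (own x, front towards -x), 380 mm wide (own y), flat deck 120 mm above the bench. Origin at the centre of its underside. Its left half holds an open-topped black cell compartment, 150 mm (own x) by 130 mm (own y), floor 60 mm above the bench; its right half holds the coaxial knobs (front) and the meter (rear), all facing up.
- holder (a point): Centre of the cell holder's floor in the compartment, 64 mm above the bench: an aluminium cradle 28 mm wide (along the photometer's x) and 112 mm long (along its y) inside, with 22 mm high side cheeks only over the last 20 mm at each end and end stops 16 mm high; its middle is open at both sides for the fingers. A cell lies in it with its length along the photometer's y, top 8 mm below the deck. Axes parallel to the photometer's.
- lid (a joint): Lid angle in rad: 0 shut flat on the deck, 1.7 to 2.05 open at the start (standing up, leaning a little back to the left); stop at 2.15. The hinge is stiff (0.26 N m of friction): the lid stays where it is left and is pushed shut.
- lid_hinge (a point): Middle of the lid's hinge line, which runs along the photometer's x at the left edge of the compartment, 122 mm above the bench (fixed). The lid is a 172 mm (along the hinge) by 150 mm plate 12 mm thick; shut, it reaches from the hinge towards the photometer's -y, with a small finger lip 12 mm beyond its free edge.
- lid_edge (a point): Middle of the lid's free edge, on its outer face (the face that is on top when shut), 150 mm from the hinge line and 12 mm off the plane through it; moves with the lid.
- fine_knob (a joint): Angle of the fine (inner) knob in rad, growing clockwise seen from above, stops at -2.4 and 2.4; turns with about 0.03 N m of friction and stays where it is left. The needle turns clockwise by 0.2 rad for each rad of this knob. Turning it does not drag the coarse ring.
- fine_top (a point): Centre of the fine knob's top face, 172 mm above the bench. The knob is a silver ribbed cylinder with a red line on top, 36 mm in diameter, standing 30 mm above the coarse ring; its axis is vertical.
- fine_mark (a point): Outer end of the red line on the fine knob's top, 16 mm from the axis.
- coarse_ring (a joint): Angle of the coarse (outer, range) ring in rad, growing clockwise seen from above; free to turn with about 0.03 N m of friction. It is already set for this standard, at any angle.
- coarse_mark (a point): Outer end of the white line on the coarse ring's top face, 30 mm from the axis, 142 mm above the bench. The ring is a black ribbed disc 64 mm in diameter and 20 mm high on the deck, on the same axis as the fine knob.
- needle_tip (a point): Tip of the meter's black needle, 80 mm from its pivot. The meter (cream face) lies flat in the deck behind the knobs, pivot towards the front, so the needle points to the rear. It starts 0.1 to 0.54 rad to the left (anticlockwise, low) of the red hand and turns clockwise by 0.2 rad per rad of the fine knob.
- wash_bottle: White plastic wash bottle with a red cap and spout, 68 mm across, 195 mm tall; bystander.
- cylinder: Stoppered glass graduated cylinder on a 64 mm foot, 195 mm tall; bystander.
- amber_bottle: Amber glass bottle, 72 mm across, 160 mm tall; bystander.
- flask: Conical glass flask with rubber stopper, 84 mm across, 135 mm tall; bystander.
- beaker: Glass beaker, 68 mm across, 90 mm tall; bystander.
- reagent_bottle: White plastic bottle with a red cap, 64 mm across, 150 mm tall; bystander.
- red_tip (a point): Tip of the red set hand, on the same pivot as the needle and 80 mm from it; 5 mm wide at its outer end. It marks the standard's value and stays still; nothing has to touch it. The needle is right when its tip is here.
There are look-alikes about, which are no part of the job. What is meant by the standard_cell is not brown, green or turquoise, and is the larger of those in its own colour.

How it is judged:
By the outcome, as a careful person would: the job done as asked, in the order asked, and still so for the second after the job is handed in, with the robot touching nothing.
It also fails if it takes over 72 s, if anything falls off the work surface, if the arm or the gripper's body presses on something with over 40 N, if the wrist force passes 120 N, or if a joint passes its speed limit or range.

## Working session

There is one attempt and no reset: what is moved stays moved. The work goes in short steps, Python scripts to look and compute and a tool call to move; the robot and the scene stay as the last step left them, time stands still between calls to the robot, and variables do not carry over. Pictures are saved under pics/ and viewed, about 8 in all and at most 12, crops included, and the job is handed in when it is done.

Besides the shell and the picture viewer there is one more tool, called after ">>>" as name(argument=value, ...) on one line, values as JSON. jog_arm: Moves the arm, as the interface text tells. Its arguments: {"type":"object","properties":{"travel":{"type":"array"},"dr":{"type":"array"},"hand":{"type":"number"}},"required":["travel","dr"]}

```bash
mkdir -p pics; ls
cat > h.py <<'E'
import numpy as np, cv2
from workcell import telemetry, imaging, ticket
def shot(n,tag):
    d=imaging.get_image(n); np.savez(f'pics/{tag}.npz',**d); return d
def load(tag): return dict(np.load(f'pics/{tag}.npz'))
def save(d,f,box=None,s=1):
    p=d['pixels'][...,::-1]
    if box: p=p[box[1]:box[3],box[0]:box[2]]
    cv2.imwrite(f'pics/{f}.png',cv2.resize(p,None,fx=s,fy=s,interpolation=cv2.INTER_CUBIC))
def ray(d,u,v):
    x=np.array([(u-d['cx'])/d['fx'],(v-d['cy'])/d['fy']]); y=x.copy()
    for _ in range(20): y=x/(1+d['k1']*(y@y))
    return np.array([y[0],y[1],1.])
def world(d,u,v,z=None):
    E=d['extrinsics']; R,t=E[:3,:3],E[:3,3]; c=-R.T@t; r=R.T@ray(d,u,v)
    k=float(d['range_z'][int(round(v)),int(round(u))]) if z is None else (z-c[2])/r[2]
    return c+k*r
def pix(d,P):
    E=d['extrinsics']; q=E[:3,:3]@np.array(P,float)+E[:3,3]; s=q[:2]/q[2]; s=s*(1+d['k1']*(s@s))
    return s*[d['fx'],d['fy']]+[d['cx'],d['cy']]
E
python3 - <<'E'
from h import *
for n in('top','scene'):
    d=shot(n,n+'0'); save(d,n+'0',s=1.5)
    print(n,np.round(d['extrinsics'],2).tolist(),d['fx'],d['k1'])
o=telemetry.get_obs(); print(o)
E
```

```text
pics
top [[-0.05, -1.0, -0.0, 25.2], [-0.98, 0.05, -0.2, 545.99], [0.2, -0.01, -0.98, 1167.52], [0.0, 0.0, 0.0, 1.0]] 346.72122794893835 0.03661080538148737
scene [[0.18, 0.98, -0.01, -114.36], [0.8, -0.16, -0.58, -358.35], [-0.57, 0.1, -0.82, 1948.47], [0.0, 0.0, 0.0, 1.0]] 482.0364762717319 -0.1154414577256166
{'t': 0.1, 'qpos': array([ 1.24300853e+00,  4.23775104e-01,  1.63058708e+00, -1.66557686e-05,
        1.08863333e+00, -1.89751138e-02]), 'qvel': array([ 0.00130248, -0.00239106, -0.00268425,  0.00070983,  0.00031616,
        0.00073708]), 'joint_torque': array([ 1.04438370e-04, -5.45614922e+01, -2.74322033e+01,  6.45360583e-02,
        1.87992799e-02, -2.28662401e-05]), 'ee_pos': array([189.74871851, 594.9413657 , 200.28320495]), 'orientation': array([ 2.53598822e+00,  1.85289657e+00, -1.78986174e-03]), 'ft_force': array([0.31440506, 0.0686289 , 0.48145107]), 'moment': array([ 0.02911539, -0.02312311, -0.06121518]), 'width': 87.46059839061532}
```

View pics/top0.png

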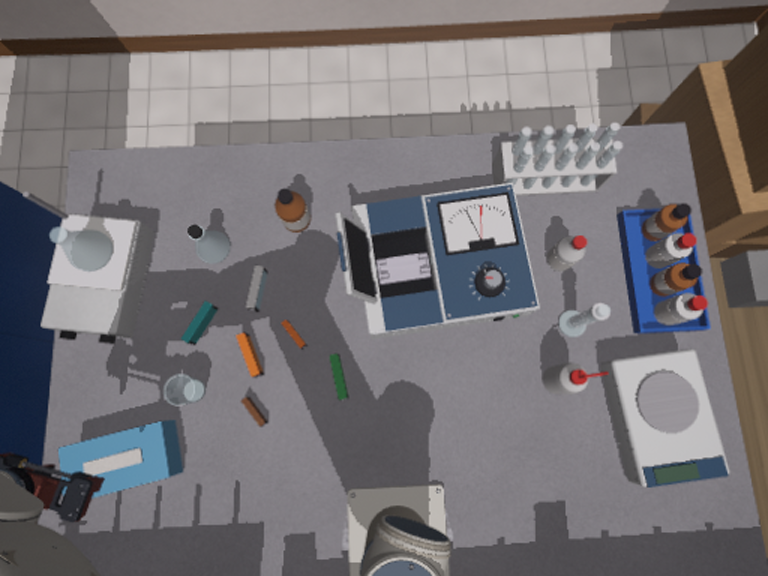

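View pics/scene0.png

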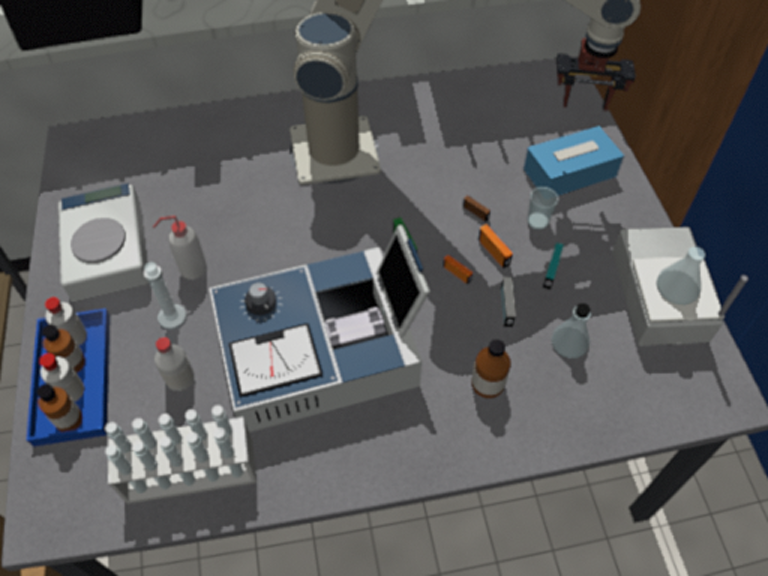

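Top picture (1.5x pixels): candidates are the large orange cell (250,354), a smaller orange one (293,334), brown (254,410), green (339,376), teal (200,322), and the pale blank (256,288). I choose the large orange at (250,354). The lid stands open at (357,255), with the knobs at (490,280) and the meter at (480,220). Next, a close crop to check the choice.

Run:
```python
from h import *
d=load('top0')
a=d['pixels'][180:300,110:240,::-1]; b=d['pixels'][115:235,215:365,::-1]
a=cv2.resize(a,None,fx=5,fy=5,interpolation=cv2.INTER_CUBIC)
cv2.imwrite('pics/c1.png',a); cv2.imwrite('pics/c2.png',cv2.resize(b,None,fx=5,fy=5,interpolation=cv2.INTER_CUBIC))
```

```text
(no output)
```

View pics/c1.png

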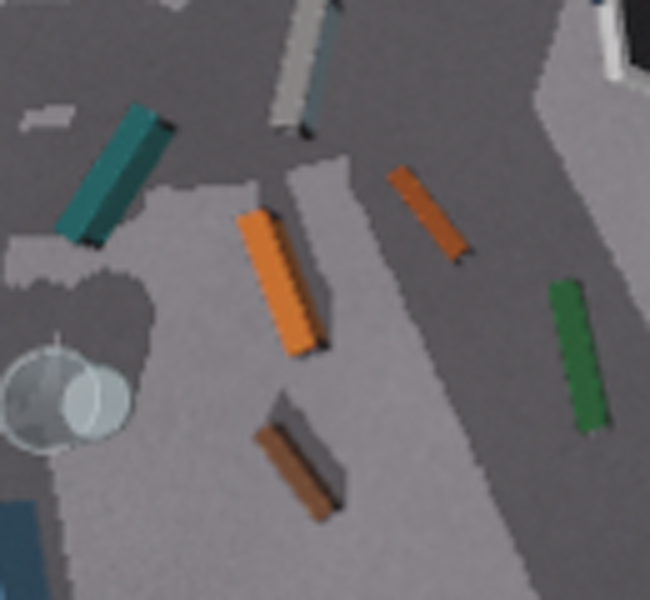

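View pics/c2.png

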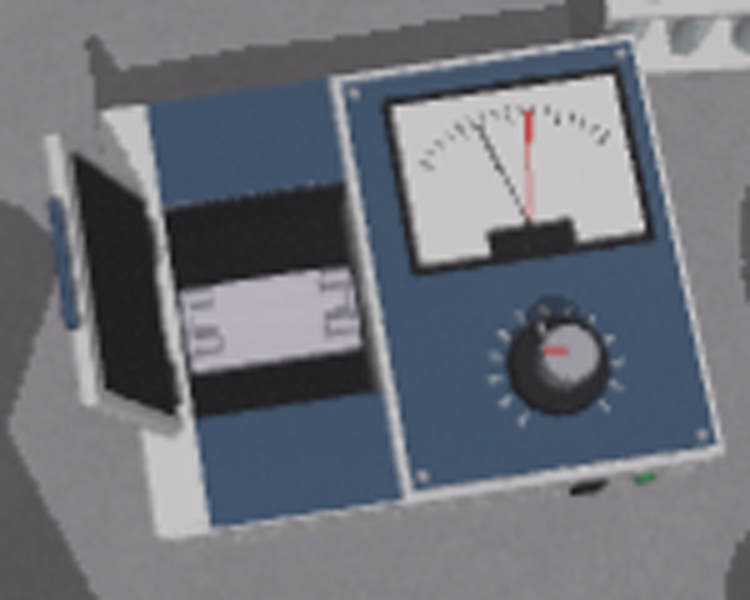

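Run:
```python
from h import *
np.set_printoptions(precision=1,suppress=True)
d=load('top0')
def show(n,off,x,y,z=None):
    u,v=off[0]+(x+.5)/5-.5,off[1]+(y+.5)/5-.5
    print(n,np.round([u,v],1),'z',z,world(d,u,v,z),'depth',world(d,u,v))
A=(110,180);B=(215,115)
for p in[(238,215),(265,208),(325,345),(298,357),(281,282)]: show('std',A,*p,48)
for p in [(304,60),(270,40)]: show('blank',A,*p,48)
for p in[(632,38),(722,448),(408,494),(332,78),(160,538),(103,108),(205,524),(150,106),(130,300)]: show('deck',B,*p,120)
for n,x,y,z in[('pivot',530,225,121),('needle',480,122,121),('red',528,110,121),('fine',570,354,172),('fmark',544,351,172),('ring',557,366,142),('cmark',540,325,142)]: show(n,B,x,y,z)
for p in[(185,295),(195,372),(350,268),(362,345),(270,320)]: show('hold',B,*p,80)
for p in[(60,195),(75,325),(50,140),(92,402),(180,430),(75,155),(182,420)]: show('lid',B,*p)
s=load('scene0')
for n,x,y,z in[('fine',260,289,172),('pivot',272,338,121),('lidA',403,232,None),('lidB',425,290,None),('lid0',388,330,None)]:
    print('s',n,world(s,x/1.5,y/1.5,z),world(s,x/1.5,y/1.5))
```

```text
std [157.2 222.6] z 48 [465.9 352.5  48. ] depth [465.5 351.9  50.3]
std [162.6 221.2] z 48 [469.9 333.8  48. ] depth [476.9 347.1  -0.9]
std [174.6 248.6] z 48 [373.  291.8  48. ] depth [375.8 302.1   4.3]
std [169.2 251. ] z 48 [365.8 310.2  48. ] depth [368.4 321.3   4.1]
std [165.8 236. ] z 48 [417.7 322.3  48. ] depth [418.  322.9  45.7]
blank [170.4 191.6] z 48 [574.5 307.2  48. ] depth [574.1 306.8  49.7]
blank [163.6 187.6] z 48 [590.3 331.4  48. ] depth [602.  344.3   0.1]
deck [341.  122.2] z 120 [ 776.7 -303.6  120. ] depth [ 777.6 -304.2  117.9]
deck [359.  204.2] z 120 [ 485.1 -335.3  120. ] depth [ 485.5 -335.9  117.9]
deck [296.2 213.4] z 120 [ 464.2 -126.   120. ] depth [ 464.2 -126.   119.7]
deck [281.  130.2] z 120 [757.9 -93.6 120. ] depth [759.1 -93.9 117.2]
deck [246.6 222.2] z 120 [442.8  38.9 120. ] depth [443.5  39.  114.4]
deck [235.2 136.2] z 120 [743.7  66.  120. ] depth [793.5  72.7  -6.3]
deck [255.6 219.4] z 120 [450.6   8.9 120. ] depth [450.6   8.9 120. ]
deck [244.6 135.8] z 120 [743.6  33.4 120. ] depth [745.1  33.5 116.1]
deck [240.6 174.6] z 120 [6
[... 997 characters left out ...]
th [634.   86.2 261.5]
lid [229.6 179.6] z None [552.5  79.5 264.5] depth [552.5  79.5 264.5]
lid [224.6 142.6] z None [668.6  91.1 262.7] depth [668.6  91.1 262.7]
lid [233. 195.] z None [506.1  71.2 262.5] depth [506.1  71.2 262.5]
lid [250.6 200.6] z None [513.   22.5 127.5] depth [513.   22.5 127.5]
lid [229.6 145.6] z None [663.9  77.4 247.6] depth [663.9  77.4 247.6]
lid [251.  198.6] z None [521.4  21.  118.8] depth [521.4  21.  118.8]
s fine [ 546.6 -226.2  172. ] [ 547.5 -226.1  173.3]
s pivot [ 635.8 -217.2  121. ] [ 641.4 -216.7  130.1]
s lidA [1418.9 -135.  1380.8] [1418.9 -135.  1380.8]
s lidB [672.5  86.4 261. ] [672.5  86.4 261. ]
s lid0 [641.7  22.   87.8] [641.7  22.   87.8]
```

c1 confirms it: the largest orange block with black ends is at (281,282), and the smaller one at (430,215) is a redder look-alike. c2 shows the meter: needle tip (480,122), red tip (528,110), fine knob (570,354). Moving above the standard.

>>> jog_arm(travel=[[0.07,-0.08,-0.01],[0.14,-0.17,-0.02],[0.21,-0.25,-0.04],[0.28,-0.33,-0.05],[0.35,-0.42,-0.06],[0.42,-0.5,-0.08],[0.49,-0.59,-0.1],[0.572,-0.682,-0.12],[0.572,-0.682,-0.12],[0.572,-0.682,-0.12]], dr=[[0,0,0.06],[0,0,0.12],[0,0,0.18],[0,0,0.24],[0,0,0.3],[0,0,0.36],[0,0,0.42],[0,0,0.453],[0,0,0.453],[0,0,0.453]], hand=0.2)

```text
t: 1.1
ee_pos: [418.8, 321.3, 151.9]
orientation: [1.737, 2.617, -0.002]
ft_force: [0.5, 0.5, -0.4]
width: 52.6
```

```bash
cat >> h.py <<'E'
def st():
    o=telemetry.get_obs(); r=cv2.Rodrigues(o['orientation'])[0]
    print('t %.2f'%o['t'],'pos',np.round(o['ee_pos'],1),'head %.2f'%np.degrees(np.arctan2(r[1,0],r[0,0])),'z',np.round(r[:,2],3),'F',np.round(o['ft_force'],1),'w %.1f'%o['width']); return o
E
python3 - <<'E'
from h import *
d=shot('wrist','w1'); save(d,'w1',s=1.5); st()
print(np.round(d['extrinsics'],2).tolist(), pix(d,[418.6,322.1,48]))
E
```

```text
t 1.15 pos [418.3 322.3 152.2] head 112.98 z [ 0.    -0.001 -1.   ] F [-1.4 -0.1  0.2] w 52.9
[[-0.39, 0.92, -0.0, -133.66], [0.89, 0.38, 0.26, -511.8], [0.24, 0.1, -0.97, 210.68], [0.0, 0.0, 0.0, 1.0]] [255.39202196 184.41387873]
```

View pics/w1.png

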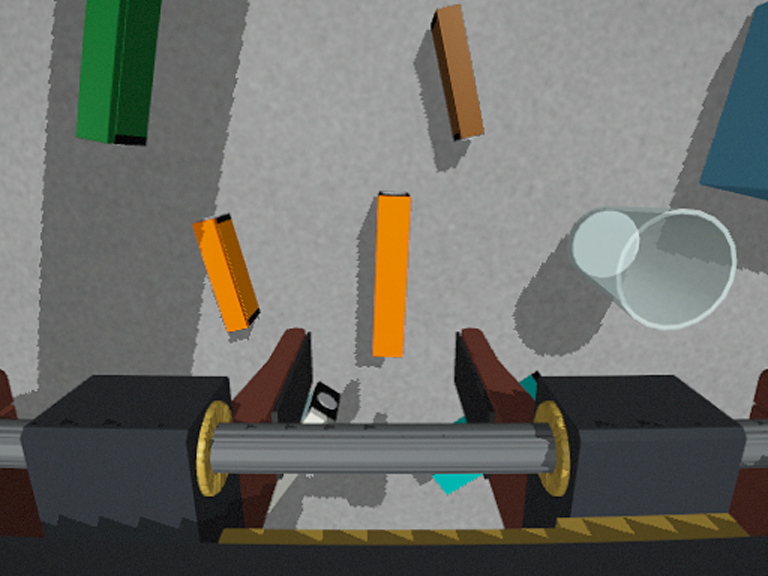

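Wrist view: the standard's top spans corners (379,195), (411,195), (403,357), (373,357), between the open fingers and slightly turned. Measure it.

Run:
```python
from h import *
d=load('w1'); P=np.array([world(d,(x+.5)/1.5-.5,(y+.5)/1.5-.5,48)[:2] for x,y in[(379,195),(411,195),(403,357),(373,357)]])
print(P.round(1),P.mean(0).round(1)); e=(P[0]+P[1]-P[2]-P[3])/2
print(np.linalg.norm(e),np.degrees(np.arctan2(*-e[::-1])))
# colour mask check
hsv=cv2.cvtColor(d['pixels'],cv2.COLOR_RGB2HSV); m=cv2.inRange(hsv,(10,180,150),(22,255,255)); m[:, :190]=0; m[:,330:]=0; m[:115]=0; m[245:]=0
n,l,s,c=cv2.connectedComponentsWithStats(m); i=1+s[1:,4].argmax()
ys,xs=np.where(l==i); Q=np.array([world(d,x,y,48)[:2] for x,y in zip(xs,ys)]).astype(np.float32)
print(cv2.minAreaRect(Q))
```

```text
[[373.1 300.1]
 [365.7 317.7]
 [463.3 355. ]
 [471.  336.9]] [418.3 327.4]
104.5305318155446 20.743479711409865
((418.48870849609375, 326.730712890625), (103.6093978881836, 19.38337516784668), 20.6664981842041)
```

>>> jog_arm(travel=[[0,0.008,-0.03],[0,0.008,-0.08],[0,0.008,-0.13],[0,0.008,-0.18],[0,0.008,-0.23],[0,0.008,-0.28],[0,0.008,-0.32],[0,0.008,-0.345],[0,0.008,-0.345],[0,0.008,-0.345]], dr=[[0,0,-0.024],[0,0,-0.024],[0,0,-0.024],[0,0,-0.024],[0,0,-0.024],[0,0,-0.024],[0,0,-0.024],[0,0,-0.024],[0,0,-0.024],[0,0,-0.024]])

```text
t: 2.15
ee_pos: [418.1, 326.3, 14.6]
orientation: [1.782, 2.587, -0.001]
ft_force: [0.2, 0.1, 0.3]
width: 52.3
```

>>> jog_arm(travel=[[0,0,0],[0,0,0],[0,0,0],[0,0,0],[0,0,0],[0,0,0],[0,0,0],[0,0,0],[0,0,0],[0,0,0]], dr=[[0,0,0],[0,0,0],[0,0,0],[0,0,0],[0,0,0],[0,0,0],[0,0,0],[0,0,0],[0,0,0],[0,0,0]], hand=-1)

```text
t: 3.15
ee_pos: [418.2, 326.3, 14.8]
orientation: [1.782, 2.586, -0.001]
ft_force: [-0.3, -1.2, 6.3]
width: 19.4
```

>>> jog_arm(travel=[[0,0,0.06],[0,0,0.16],[0,0,0.27],[0.02,-0.04,0.38],[0.05,-0.1,0.48],[0.08,-0.16,0.58],[0.11,-0.23,0.67],[0.14,-0.3,0.74],[0.18,-0.38,0.79],[0.21,-0.44,0.8]], dr=[[0,0,0],[0,0,0],[0,0,-0.05],[0,0,-0.12],[0,0,-0.2],[0,0,-0.28],[0,0,-0.36],[0,0,-0.44],[0,0,-0.52],[0,0,-0.58]])

```text
t: 4.15
ee_pos: [503.7, 148.9, 337.1]
orientation: [2.741, 1.531, 0.004]
ft_force: [0.3, -0.1, -2.3]
width: 19.5
```

>>> jog_arm(travel=[[0.03,-0.06,0],[0.06,-0.12,0],[0.09,-0.18,0],[0.12,-0.24,0],[0.15,-0.3,0],[0.18,-0.37,0],[0.21,-0.43,0],[0.235,-0.48,0],[0.235,-0.48,0],[0.235,-0.48,0]], dr=[[0,0,-0.07],[0,0,-0.14],[0,0,-0.21],[0,0,-0.29],[0,0,-0.37],[0,0,-0.45],[0,0,-0.53],[0,0,-0.58],[0,0,-0.58],[0,0,-0.58]])

```text
t: 5.15
ee_pos: [597.1, -43.1, 336.1]
orientation: [3.135, 0.17, -0.0]
ft_force: [-0.3, 1.2, -2.1]
width: 19.9
```

Run:
```python
from h import *
d=shot('wrist','w2'); save(d,'w2',s=1.5); st()
```

```text
t 5.20 pos [597.  -42.6 336.4] head 6.25 z [ 0.    -0.002 -1.   ] F [ 0.7 -0.1 -1.6] w 19.6
```

View pics/w2.png

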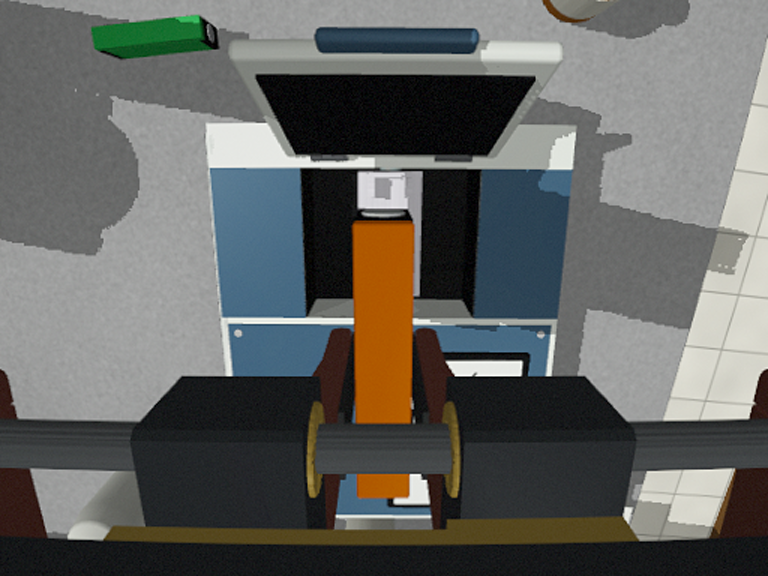

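w2 shows the cell held at (384,360), near-parallel to the compartment (303–481 by 170–320), with the holder partly hidden beneath it (357–421 px). The lid stands at (395,100). Combining the depth clouds next to locate the holder relative to the photometer.

```bash
cat >> h.py <<'E'
def cloud(d):
    h,w=d['range_z'].shape; v,u=np.mgrid[:h,:w]; E=d['extrinsics']
    K=np.array([[d['fx'],0,d['cx']],[0,d['fy'],d['cy']],[0,0,1]],float)
    n=cv2.undistortPoints(np.stack([u,v],-1).reshape(-1,1,2).astype(float),K,np.array([d['k1'],0,0,0.]))[:,0]
    z=d['range_z'].reshape(-1); p=np.c_[n*z[:,None],z]
    P=(p-E[:3,3])@E[:3,:3]; P[z==0]=np.nan; return P.reshape(h,w,3)
E
python3 - <<'E'
from h import *
np.set_printoptions(precision=1,suppress=True,linewidth=150)
yaw=np.radians(6.3); R=np.array([[np.cos(yaw),-np.sin(yaw)],[np.sin(yaw),np.cos(yaw)]])
for t in('top0','w2'):
    d=load(t); P=cloud(d); L=(P[...,:2]-[600,-45])@R; Z=P[...,2]
    print(t)
    near=(abs(L[...,0])<110)&(abs(L[...,1])<110)
    for n,a,b in(('cellfloor',57,61.5),('hfloor',62.5,66),('stops',78,83),('cheek',84,89),('deck',117,123)):
        m=near&(Z>a)&(Z<b)
        if m.any(): q=L[m]; print(n,m.sum(),'x',np.percentile(q[:,0],[0,3,50,97,100]),'y',np.percentile(q[:,1],[0,3,50,97,100]))
    hist=np.histogram(Z[near],np.arange(55,130,3)); print(hist[0])
d=load('w2')
# compartment rims (z=120) and deck corners, hand-read
for n,x,y,z in[('rimFL',303,168,120),('rimFR',481,168,120),('rimNL',303,318,120),('rimNR',474,318,120),('caseL',207,123,120),('caseR',577,124,120),('lip L',316,40,None),('lip R',478,42,None),('hL',358,172,80),('hR',421,230,86),('hR2',421,295,86)]:
    p=world(d,(x+.5)/1.5-.5,(y+.5)/1.5-.5,z); print(n,p,(p[:2]-[600,-45])@R)
# the held cell
P=cloud(d); print('cell', [ (P[v,256,2]).round(1) for v in(150,180,220,260)])
for n,x,y in[('FL',353,221),('FR',413,221),('NL',358,497),('NR',409,497)]:
    p=world(d,(x+.5)/1.5-.5,(y+.5)/1.5-.5,336-14.5+48); print(n,p,(p[:2]-[600,-45])@R)
E
```

```text
top0
cellfloor 553 x [-58.6 -55.8  11.9  75.   78.1] y [-64.5 -61.8  -1.6  61.9  65. ]
hfloor 414 x [-59.5 -50.3   8.   72.8  77.9] y [-64.4 -59.2   1.4  61.1  64.6]
stops 58 x [-57.6 -22.6  16.4  77.2  77.2] y [-64.8 -64.6 -44.7  60.   60.5]
cheek 44 x [-55.4 -47.4  19.7  77.3  77.9] y [-65.1 -64.6 -21.1  58.2  62.7]
deck 1469 x [-110.  -107.2  -35.3  106.3  110. ] y [-109.9 -105.1  -42.5   85.   101.3]
[123 396 509 224  41  12  22  18  39  36  29  17  13  13  12  16  15  13  20  46 307 866 542 152]
w2
cellfloor 4282 x [-70.4 -67.7  29.3  74.2  77.2] y [-63.5 -59.7   7.1  63.9  66.8]
hfloor 1145 x [-70.3 -63.5  12.7  71.5  77.4] y [-63.9 -62.3  36.2  62.5  65.2]
stops 258 x [-70.3 -70.1   7.1  77.   77.2] y [-63.8 -63.6  19.6  61.6  67. ]
cheek 302 x [-70.4 -70.3  19.7  77.1  77.2] y [-63.8 -63.4  29.2  59.4  67.2]
deck 9953 x [-110.  -107.6  -55.7  107.6  110. ] y [-109.9  -97.7   -6.2   85.7  102.3]
[   4 3426 2388  462  101  110   98  109  181  123  212  106  109  121  104  115  137  120  111  184  394 8376 1466  487]
rimFL [524.5  13.7 120. ] [-68.6  66.7]
rimFR [669.9  29.6 120. ] [77.7 66.5]
rimNL [ 533.1 -115.9  120. ] [-74.2 -63.1]
rimNR [684.5 -99.5 120. ] [ 78.  -63.4]
caseL [444.6  41.3 120. ] [-145.   102.8]
caseR [742.2  73.1 120. ] [154.3 101.8]
lip L [550.8  79.8 271.7] [-35.2 129.4]
lip R [628.4  87.3 272.2] [ 42.7 128.4]
hL [567.9  14.1  80. ] [-25.4  62.3]
hR [630.7 -31.2  86. ] [32.  10.3]
hR2 [638.7 -92.8  86. ] [ 33.2 -51.8]
cell [np.float64(368.0), np.float64(369.1), np.float64(368.7), np.float64(369.0)]
FL [581.4   7.6 369.5] [-12.7  54.3]
FR [600.3   9.6 369.5] [ 6.3 54.3]
NL [592.7 -95.2 369.5] [-12.8 -49.1]
NR [611.8 -93.1 369.5] [  6.4 -49.1]
```

>>> jog_arm(travel=[[0.002,0,-0.05],[0.005,0,-0.15],[0.01,0,-0.25],[0.015,-0.001,-0.35],[0.015,-0.001,-0.42],[0.015,-0.001,-0.42],[0.015,-0.001,-0.42],[0.015,-0.001,-0.42],[0.015,-0.001,-0.42],[0.015,-0.001,-0.42]], dr=[[0,0,0],[0,0,0],[0,0,0],[0,0,0],[0,0,0],[0,0,0],[0,0,0],[0,0,0],[0,0,0],[0,0,0]])

```text
t: 6.2
ee_pos: [603.8, -43.0, 169.9]
orientation: [3.134, 0.171, 0.004]
ft_force: [0.7, 0.7, -2.8]
width: 20.0
```

Run:
```python
from h import *
d=shot('wrist','w3'); save(d,'w3',(160,60,360,240),4); st()
```

```text
t 6.25 pos [603.6 -43.  169.6] head 6.26 z [ 0.002 -0.002 -1.   ] F [-0.7 -0.  -1.9] w 19.7
```

View pics/w3.png

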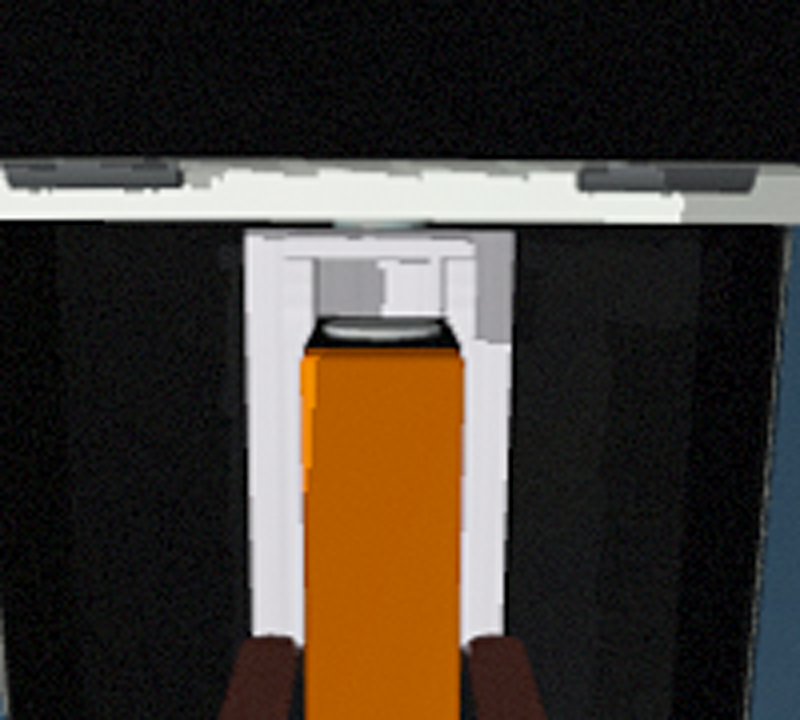

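w3: the holder's far end spans 246–515 px (inner 314–446) and the stop's inner edge is at row 258. The cell spans 303–462 px with its top end at row 350, so laterally it is within about 0.5 mm. Now the lengthwise check.

Run:
```python
from h import *
np.set_printoptions(precision=1,suppress=True)
yaw=np.radians(6.25); R=np.array([[np.cos(yaw),-np.sin(yaw)],[np.sin(yaw),np.cos(yaw)]])
d=load('w3'); P=cloud(d)
for n,x,y,z in[('outer stop',380,234,80),('stop',380,258,80),('cell end',382,351,203),('cheekL in',314,290,86),('cheekR in',446,290,86),('cellFL',303,353,203),('cellFR',462,353,203)]:
    u,v=160+(x+.5)/4-.5,60+(y+.5)/4-.5
    p=world(d,u,v,z); print(n,(p[:2]-[600,-45])@R, P[int(round(v)),int(round(u))])
c=(np.array([603.6,-43])-[600,-45])@R; print('tcp',c)
for v in range(112,152,2): print(v,P[v,255], ((P[v,255,:2]-[600,-45])@R)[1].round(1))
```

```text
outer stop [ 3.4 62.7] [596.9  17.3  64.7]
stop [ 3.4 57.7] [597.5  11.9  63.3]
cell end [ 3.3 53.5] [597.4   8.1 197.9]
cheekL in [-10.4  51.4] [583.8   4.9  84.2]
cheekR in [17.1 51.4] [611.8   7.5  77.8]
cellFL [-6.1 53.3] [581.6 -11.8  61.7]
cellFR [12.8 53.3] [607.    9.1 201.1]
tcp [3.8 1.6]
112 [596.1  23.4 118.2] 68.4
114 [596.2  22.  119.5] 67.0
116 [596.5  20.2 106.3] 65.2
118 [596.9  17.3  64.7] 62.2
120 [597.   16.1  78.8] 61.1
122 [597.2  14.5  80.5] 59.5
124 [597.5  11.9  63.3] 56.9
126 [597.7  10.2  64.2] 55.2
128 [597.9   8.4  63.2] 53.3
130 [598.1   6.7  64.8] 51.6
132 [598.3   4.8  63. ] 49.7
134 [598.5   3.1  63.5] 48.0
136 [598.7   1.3  63.1] 46.1
138 [598.9  -0.5  64. ] 44.4
140 [597.4   9.  173.9] 54.0
142 [597.4   9.  184.1] 54.0
144 [597.5   8.1 185. ] 53.0
146 [597.5   8.  193.2] 53.0
148 [597.4   8.1 201.7] 53.1
150 [597.5   7.4 203.4] 52.3
```

>>> jog_arm(travel=[[0,0,-0.04],[0,0,-0.08],[0,0,-0.11],[0,0,-0.14],[0,0,-0.165],[0,0,-0.185],[0,0,-0.2],[0,0,-0.21],[0,0,-0.22],[0,0,-0.225]], dr=[[0,0,0],[0,0,0],[0,0,0],[0,0,0],[0,0,0],[0,0,0],[0,0,0],[0,0,0],[0,0,0],[0,0,0]])

```text
t: 7.25
ee_pos: [603.6, -43.0, 79.4]
orientation: [3.134, 0.171, 0.003]
ft_force: [-0.9, -0.3, -2.3]
width: 19.7
```

Run:
```python
from h import *
st()
```

```text
t 7.25 pos [603.6 -43.   79.4] head 6.26 z [ 0.002 -0.002 -1.   ] F [-0.9 -0.3 -2.3] w 19.7
```

>>> jog_arm(travel=[[0,0,-0.001],[0,0,-0.002],[0,0,-0.003],[0,0,-0.003],[0,0,-0.003],[0,0,-0.003],[0,0,-0.003],[0,0,-0.003],[0,0,-0.003],[0,0,-0.003]], dr=[[0,0,0],[0,0,0],[0,0,0],[0,0,0],[0,0,0],[0,0,0],[0,0,0],[0,0,0],[0,0,0],[0,0,0]])

```text
t: 8.25
ee_pos: [603.8, -43.1, 78.8]
orientation: [3.134, 0.171, 0.004]
ft_force: [-3.2, -0.2, 5.5]
width: 19.9
```

>>> jog_arm(travel=[[0,0,0],[0,0,0],[0,0,0],[0,0,0],[0,0,0],[0,0,0],[0,0,0.01],[0,0,0.05],[0,0,0.1],[0,0,0.16]], dr=[[0,0,0],[0,0,0],[0,0,0],[0,0,0],[0,0,0],[0,0,0],[0,0,0],[0,0,0],[0,0,0],[0,0,0]], hand=0.0)

```text
t: 9.25
ee_pos: [603.6, -43.1, 144.2]
orientation: [3.134, 0.171, 0.003]
ft_force: [0.9, 0.8, -0.4]
width: 44.1
```

Run:
```python
from h import *
np.set_printoptions(precision=1,suppress=True)
d=shot('wrist','w4'); save(d,'w4'); st()
yaw=np.radians(6.25); R=np.array([[np.cos(yaw),-np.sin(yaw)],[np.sin(yaw),np.cos(yaw)]])
P=cloud(d); L=(P[...,:2]-[600,-45])@R
hsv=cv2.cvtColor(d['pixels'],cv2.COLOR_RGB2HSV); m=cv2.inRange(hsv,(8,180,100),(22,255,255))>0
n,l,s,c=cv2.connectedComponentsWithStats(m.astype(np.uint8)); i=1+s[1:,4].argmax(); m=l==i
print(s[i], 'z pct',np.nanpercentile(P[m][:,2],[5,50,95]),'x',np.nanpercentile(L[m][:,0],[1,50,99]),'y',np.nanpercentile(L[m][:,1],[1,50,99]))
A=np.c_[L[m],np.ones(m.sum())]; print('slope',np.round(np.linalg.lstsq(A,P[m][:,2],rcond=None)[0],3))
```

```text
t 9.30 pos [606.3 -43.3 148.6] head 6.26 z [ 0. -0. -1.] F [ 1.2 -0.6  2.2] w 43.8
[ 241  136   29  138 3715] z pct [110.5 111.6 112.7] x [-6.3  3.3 12.8] y [-50.    5.6  52.2]
 ** On entry to DLASCL parameter number  4 had an illegal value
 ** On entry to DLASCL parameter number  4 had an illegal valueTraceback (most recent call last):
  File "<stdin>", line 9, in <module>
    x, resids, rank, s = _umath_linalg.lstsq(a, b, rcond,
                         ~~~~~~~~~~~~~~~~~~~^^^^^^^^^^^^^
                                             signature=signature)
                                             ^^^^^^^^^^^^^^^^^^^^
    raise LinAlgError("SVD did not converge in Linear Least Squares")
numpy.linalg.LinAlgError: SVD did not converge in Linear Least Squares
```

The standard is seated: its top is at z≈111.6 (112 expected) and centred within 1 mm. Next, over the lid with shut fingers, to push it closed from outside.

>>> jog_arm(travel=[[0,0,0.1],[0,0,0.22],[0,0,0.34],[0,0,0.45],[0,0.02,0.49],[-0.01,0.1,0.49],[-0.025,0.2,0.49],[-0.04,0.31,0.49],[-0.055,0.42,0.49],[-0.055,0.43,0.49]], dr=[[0,0,0],[0,0,0],[0,0,0],[0,0,0],[0,0,0],[0,0,0],[0,0,0],[0,0,0],[0,0,0],[0,0,0]], hand=-1)

```text
t: 10.3
ee_pos: [583.4, 132.7, 345.7]
orientation: [3.135, 0.178, 0.015]
ft_force: [0.7, 0.4, 0.8]
width: 0.4
```

>>> jog_arm(travel=[[0,0,-0.08],[0,0,-0.18],[0,0,-0.25],[0,0,-0.27],[0,0,-0.27],[0,0,-0.27],[0,0,-0.27],[0,0,-0.27],[0,0,-0.27],[0,0,-0.27]], dr=[[0,0,0],[0,0,0],[0,0,0],[0,0,0],[0,0,0],[0,0,0],[0,0,0],[0,0,0],[0,0,0],[0,0,0]])

```text
t: 11.3
ee_pos: [583.6, 132.8, 238.2]
orientation: [3.135, 0.178, 0.016]
ft_force: [0.9, -0.4, -0.9]
width: 0.2
```

>>> jog_arm(travel=[[0.003,-0.03,0],[0.006,-0.06,0],[0.009,-0.085,0],[0.012,-0.11,0],[0.015,-0.135,0],[0.018,-0.16,0],[0.02,-0.18,0],[0.022,-0.2,0],[0.024,-0.22,0],[0.025,-0.225,0]], dr=[[0,0,0],[0,0,0],[0,0,0],[0,0,0],[0,0,0],[0,0,0],[0,0,0],[0,0,0],[0,0,0],[0,0,0]])

```text
t: 12.3
ee_pos: [593.5, 41.8, 238.0]
orientation: [3.135, 0.177, 0.016]
ft_force: [-1.1, 1.9, 1.8]
width: 0.6
```

>>> jog_arm(travel=[[0.004,-0.037,0],[0.008,-0.075,-0.003],[0.012,-0.112,-0.012],[0.016,-0.147,-0.024],[0.02,-0.179,-0.041],[0.023,-0.211,-0.063],[0.026,-0.239,-0.09],[0.029,-0.262,-0.118],[0.031,-0.283,-0.15],[0.033,-0.298,-0.184]], dr=[[0,0,0],[0,0,0],[0,0,0],[0,0,0],[0,0,0],[0,0,0],[0,0,0],[0,0,0],[0,0,0],[0,0,0]])

```text
t: 13.3
ee_pos: [606.9, -78.2, 163.4]
orientation: [3.134, 0.177, 0.016]
ft_force: [0.1, -0.9, 1.9]
width: 0.3
```

>>> jog_arm(travel=[[0,-0.005,-0.01],[0,-0.008,-0.02],[0,-0.01,-0.03],[0,-0.012,-0.04],[0.001,-0.014,-0.05],[0.001,-0.015,-0.058],[0.001,-0.016,-0.063],[0.001,-0.017,-0.067],[0.001,-0.017,-0.07],[0.001,-0.017,-0.07]], dr=[[0,0,0],[0,0,0],[0,0,0],[0,0,0],[0,0,0],[0,0,0],[0,0,0],[0,0,0],[0,0,0],[0,0,0]])

```text
t: 14.3
ee_pos: [607.3, -85.0, 135.2]
orientation: [3.134, 0.176, 0.016]
ft_force: [0.1, -0.7, 0.7]
width: 0.6
```

>>> jog_arm(travel=[[0,0,-0.001],[0,0,-0.002],[0,0,-0.003],[0,0,-0.004],[0,0,-0.005],[0,0,-0.005],[0,0,-0.005],[0,0,-0.005],[0,0,-0.005],[0,0,-0.005]], dr=[[0,0,0],[0,0,0],[0,0,0],[0,0,0],[0,0,0],[0,0,0],[0,0,0],[0,0,0],[0,0,0],[0,0,0]])

```text
t: 15.3
ee_pos: [607.2, -84.9, 133.2]
orientation: [3.134, 0.176, 0.016]
ft_force: [0.2, -0.7, 0.0]
width: 0.2
```

>>> jog_arm(travel=[[0,0,-0.001],[0,0,-0.002],[0,0,-0.003],[0,0,-0.004],[0,0,-0.005],[0,0,-0.006],[0,0,-0.007],[0,0,-0.007],[0,0,-0.007],[0,0,-0.007]], dr=[[0,0,0],[0,0,0],[0,0,0],[0,0,0],[0,0,0],[0,0,0],[0,0,0],[0,0,0],[0,0,0],[0,0,0]])

```text
t: 16.3
ee_pos: [607.2, -84.9, 130.3]
orientation: [3.134, 0.176, 0.016]
ft_force: [0.8, -0.1, -0.2]
width: 0.6
```

Run:
```python
from h import *
np.set_printoptions(precision=1,suppress=True)
st(); d=shot('wrist','w5'); save(d,'w5',s=1.5); P=cloud(d)
yaw=np.radians(6.25); R=np.array([[np.cos(yaw),-np.sin(yaw)],[np.sin(yaw),np.cos(yaw)]])
L=(P[...,:2]-[600,-45])@R
for y in range(60,-95,-15):
    m=(abs(L[...,0]+60)<15)&(abs(L[...,1]-y)<4); print(y,m.sum(),np.nanmedian(P[m][:,2]) if m.any() else None)
```

```text
t 16.30 pos [607.2 -84.9 130.3] head 6.44 z [ 0. -0. -1.] F [ 0.8 -0.1 -0.2] w 0.6
60 883 135.72769356212356
45 859 138.02082562935465
30 850 140.20387635932354
15 816 142.29858682093004
0 808 144.41028968455126
-15 3417 247.44748620556436
-30 1233 149.49770551541627
-45 859 150.8083941341575
-60 297 152.66084673320267
-75 0 None
-90 0 None
```

View pics/w5.png

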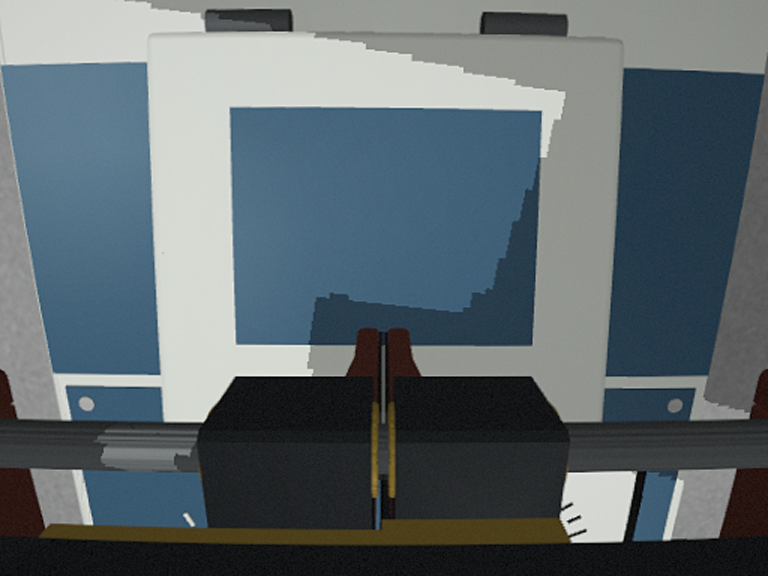

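w5 shows the lid almost down, with the finger tips at (385,335) on it. Its depth suggests a slope of about 0.14, while the force reads zero. Checking against the deck beside it and the top camera.

Run:
```python
from h import *
np.set_printoptions(precision=1,suppress=True)
yaw=np.radians(6.25); R=np.array([[np.cos(yaw),-np.sin(yaw)],[np.sin(yaw),np.cos(yaw)]])
shot('scene','s5');shot('top','t5')
for t in('w5','t5','s5'):
    d=load(t);P=cloud(d);L=(P[...,:2]-[600,-45])@R;print(t)
    for nm,x in(('deck',-110),('lid-',-65),('lid+',70),('deck+',115)):
        r=[]
        for y in range(60,-90,-15):
            m=(abs(L[...,0]-x)<10)&(abs(L[...,1]-y)<6)&(P[...,2]<200); r.append(np.nanmedian(P[m][:,2]) if m.any() else np.nan)
        print(nm,np.array(r))
st()
```

```text
w5
deck [120.  120.  120.  120.  120.1 120.  120.1 120.  119.8 120.5]
lid- [135.7 137.8 139.9 142.1 144.2 146.3 148.5 150.6 152.6   nan]
lid+ [135.8 138.  140.  142.2 144.3 146.5 148.6 150.7 152.7   nan]
deck+ [120.4 120.4 120.4 120.4 120.4 120.3 120.4 120.3 120.3 120.8]
t5
deck [nan nan nan nan nan nan nan nan nan nan]
lid- [133.8   nan   nan   nan   nan   nan   nan   nan   nan   nan]
lid+ [135.6 137.3 137.9 141.3   nan 148.8   nan   nan   nan   nan]
deck+ [119.7 120.6 120.4 121.1 121.4   nan   nan   nan   nan   nan]
s5
deck [118.9 121.3 118.6 119.5   nan   nan   nan   nan 120.3 121.4]
lid- [134.7 136.9 140.1 142.4   nan   nan   nan   nan   nan 153.3]
lid+ [136.3 137.3 140.9 141.4 142.7 145.5 147.5 148.  152.7 151.8]
deck+ [120.7 120.7 119.3 120.8 120.3 120.2 119.7 119.1 120.7 121.3]
t 16.45 pos [607.2 -84.9 130.4] head 6.45 z [ 0. -0. -1.] F [0.7 0.2 1.1] w 0.4
```

Run:
```python
from h import *
np.set_printoptions(precision=1,suppress=True)
yaw=np.radians(6.25); R=np.array([[np.cos(yaw),-np.sin(yaw)],[np.sin(yaw),np.cos(yaw)]])
d=load('w5'); P=cloud(d); print('tcp px x1.5',pix(d,[607.2,-84.9,130.3])*1.5)
for u in(246,268):
  for v in(215,219,221,224,228,232,240,248): p=P[v,u]; print(u,v,p,((p[:2]-[600,-45])@R))
s=load('s5'); q=pix(s,[607.2,-84.9,140]); print(q); x,y=map(int,q); save(s,'s5c',(x-90,y-70,x+90,y+65),4)
```

```text
tcp px x1.5 [384.1 336.9]
246 215 [599.9 -72.3 150.1] [ -3.1 -27.2]
246 219 [600.1 -73.7 152.5] [ -3.  -28.6]
246 221 [600.2 -73.7 155.7] [ -3.  -28.5]
246 224 [600.2 -73.4 161. ] [ -2.9 -28.2]
246 228 [600.3 -73.7 165.5] [ -2.8 -28.6]
246 232 [600.4 -73.8 170.5] [ -2.7 -28.7]
246 240 [600.6 -73.8 179.9] [ -2.6 -28.7]
246 248 [600.7 -73.4 189.3] [ -2.4 -28.3]
268 215 [612.  -71.3 149.3] [  9.  -27.5]
268 219 [611.9 -72.1 153.4] [  8.8 -28.3]
268 221 [611.7 -72.1 156.6] [  8.7 -28.2]
268 224 [611.5 -72.1 161.1] [  8.4 -28.2]
268 228 [611.3 -72.7 165.2] [  8.2 -28.7]
268 232 [611.  -72.5 170.9] [  8.  -28.6]
268 240 [610.6 -72.7 180.1] [  7.5 -28.7]
268 248 [610.1 -72.4 189.3] [  7.  -28.3]
[222.4 207.3]
```

View pics/s5c.png

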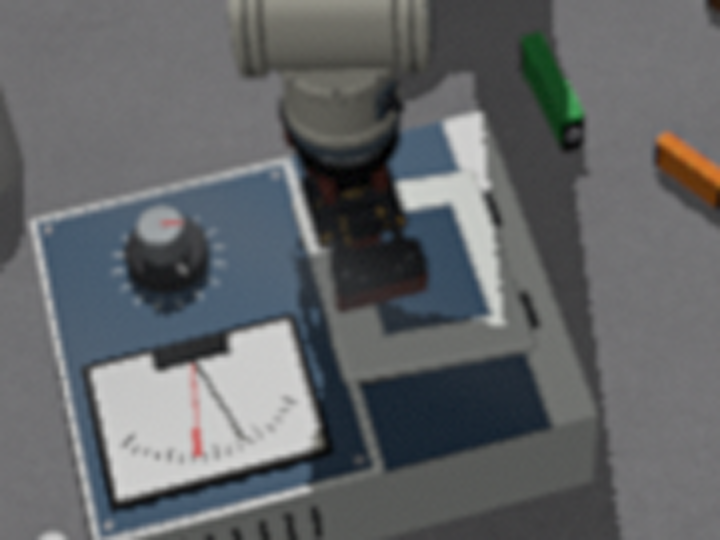

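The s5 crop shows the lid still slightly raised under the gripper, with the finger tips seemingly sunk in it. Test: go 4 mm lower and see whether the lid follows.

>>> jog_arm(travel=[[0,0,-0.002],[0,0,-0.004],[0,0,-0.006],[0,0,-0.008],[0,0,-0.01],[0,0,-0.01],[0,0,-0.01],[0,0,-0.01],[0,0,-0.01],[0,0,-0.01]], dr=[[0,0,0],[0,0,0],[0,0,0],[0,0,0],[0,0,0],[0,0,0],[0,0,0],[0,0,0],[0,0,0],[0,0,0]])

```text
t: 17.45
ee_pos: [607.1, -84.8, 126.3]
orientation: [3.135, 0.177, 0.016]
ft_force: [-0.5, 0.6, 0.3]
width: 0.5
```

```bash
cat >> h.py <<'E'
def lid(tag):
    yaw=np.radians(6.25); R=np.array([[np.cos(yaw),-np.sin(yaw)],[np.sin(yaw),np.cos(yaw)]])
    d=shot('wrist',tag);P=cloud(d);L=(P[...,:2]-[600,-45])@R
    m=(abs(L[...,0]-3)>55)&(abs(L[...,0]-3)<78)&(abs(L[...,1]+5)<60)&(P[...,2]<200)
    q=np.polyfit(L[m][:,1],P[m][:,2],1); print('lid slope %.3f z0 %.1f n %d'%(-q[0],q[1],m.sum()))
E
python3 - <<'E'
from h import *
st(); lid('w6')
d=load('w6');P=cloud(d); print([P[v,246].round(1).tolist() for v in (213,217,221)])
E
```

```text
t 17.45 pos [607.1 -84.8 126.3] head 6.45 z [ 0.01  -0.002 -1.   ] F [-0.5  0.6  0.3] w 0.5
lid slope 0.108 z0 141.8 n 17420
[[599.8, -71.5, 145.0], [600.0, -73.5, 146.0], [600.1, -73.3, 152.8]]
```

The lid follows (0.142→0.108 rad). Continue down slowly.

>>> jog_arm(travel=[[0,0,-0.003],[0,0,-0.006],[0,0,-0.009],[0,0,-0.012],[0,0,-0.015],[0,0,-0.018],[0,0,-0.021],[0,0,-0.024],[0,0,-0.026],[0,0,-0.026]], dr=[[0,0,0],[0,0,0],[0,0,0],[0,0,0],[0,0,0],[0,0,0],[0,0,0],[0,0,0],[0,0,0],[0,0,0]])

```text
t: 18.5
ee_pos: [607.0, -84.8, 115.7]
orientation: [3.135, 0.176, 0.015]
ft_force: [0.6, 0.6, -0.7]
width: 0.6
```

Run:
```python
from h import *
st(); lid('w7')
```

```text
t 18.50 pos [607.  -84.8 115.7] head 6.44 z [ 0.01  -0.001 -1.   ] F [ 0.6  0.6 -0.7] w 0.6
lid slope 0.024 z0 135.5 n 17999
```

>>> jog_arm(travel=[[0,0,0.05],[0.03,0.003,0.06],[0.08,0.008,0.06],[0.11,0.012,0.05],[0.11,0.012,0.03],[0.11,0.012,0.015],[0.11,0.012,0.005],[0.11,0.012,-0.001],[0.11,0.012,-0.005],[0.11,0.012,-0.007]], dr=[[0,0,0],[0,0,0],[0,0,0],[0,0,0],[0,0,0],[0,0,0],[0,0,0],[0,0,0],[0,0,0],[0,0,0]])

```text
t: 19.55
ee_pos: [650.7, -80.0, 112.9]
orientation: [3.135, 0.176, 0.015]
ft_force: [-1.2, -0.4, 0.5]
width: 0.5
```

Run:
```python
from h import *
st(); lid('w8')
```

```text
t 19.55 pos [650.7 -80.  112.9] head 6.43 z [ 0.009 -0.001 -1.   ] F [-1.2 -0.4  0.5] w 0.5
lid slope 0.001 z0 133.8 n 17587
```

Lid shut: slope 0.001, top at 133.8 mm (134 expected). Next, over the meter and knob for a close look, with the gripper opening on the way.

>>> jog_arm(travel=[[0,0,-0.002],[0,0,0.05],[0,0,0.15],[0.01,-0.03,0.25],[0.04,-0.12,0.27],[0.07,-0.21,0.27],[0.1,-0.3,0.27],[0.128,-0.378,0.27],[0.128,-0.378,0.27],[0.128,-0.378,0.27]], dr=[[0,0,0],[0,0,0],[0,0,0.04],[0,0,0.1],[0,0,0.17],[0,0,0.25],[0,0,0.31],[0,0,0.34],[0,0,0.34],[0,0,0.34]], hand=0.5)

```text
t: 20.6
ee_pos: [701.7, -231.6, 220.6]
orientation: [-2.979, -0.994, -0.015]
ft_force: [-1.3, 0.1, -0.2]
width: 65.6
```

Run:
```python
from h import *
st(); d=shot('wrist','w9'); save(d,'w9',s=1.5)
for n,P in(('piv',[643,-220,121]),('red',[727,-227,121]),('knob',[544,-228,172])): print(n,pix(d,P)*1.5)
```

```text
t 20.60 pos [ 701.7 -231.6  220.6] head 36.92 z [ 0.009  0.004 -1.   ] F [-1.3  0.1 -0.2] w 65.6
piv [313.65130115 205.65049477]
red [418.16164098 296.30590238]
knob [116.36171835 103.05520005]
```

View pics/w9.png

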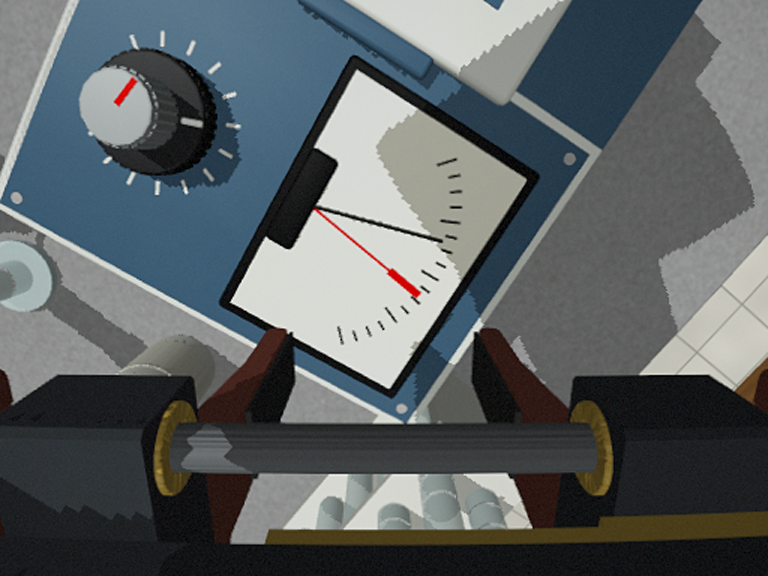

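w9 shows the pivot end (314,207), needle tip (442,241), red tip (417,296), knob top circle centred at (116,106), fine mark end (134,80) and coarse mark end (202,124).

Run:
```python
from h import *
np.set_printoptions(precision=1,suppress=True)
d=load('w9'); W=lambda x,y,z:world(d,(x+.5)/1.5-.5,(y+.5)/1.5-.5,z)[:2]
n,r=W(442,241,121),W(417,296,121)
# lines: red axis and needle lines -> intersection = pivot
a=W(330,220,121);b=W(325,210,121);print('needle',n,'red',r)
A=np.c_[n-b,-(r-a)]; s=np.linalg.solve(A,a-b); p=b+s[0]*(n-b); print('pivot',p,np.linalg.norm(n-p),np.linalg.norm(r-p))
for q in(p,W(314,207,121)):
    f=lambda v:np.arctan2(v[1]-q[1],v[0]-q[0]); print('dang',f(n)-f(r),'from chord',2*np.arcsin(np.linalg.norm(n-r)/160))
P=cloud(d); m=(abs(P[...,2]-171.5)<2.5)&(abs(P[...,0]-544)<40)&(abs(P[...,1]+228)<40)
print('knob depth',m.sum(),np.nanmedian(P[m],0),np.nanmin(P[m],0),np.nanmax(P[m],0), cv2.minEnclosingCircle(P[m][:,:2].astype(np.float32)))
k=W(116,106,172);print('knob',k,'edges',W(79,106,172),W(153,106,172),W(116,67,172),W(116,146,172)); fm=W(134,80,172);cm=W(202,124,142); print('fmark',fm,np.degrees(np.arctan2(*(fm-k)[::-1])),np.linalg.norm(fm-k),'cmark',cm,np.degrees(np.arctan2(*(cm-k)[::-1])),np.linalg.norm(cm-k))
```

```text
needle [ 716.9 -190.9] red [ 726.1 -227.2]
pivot [ 644.4 -220.1] 78.13131684086976 81.93925001724543
dang 0.4702397171697696 from chord 0.47280908932194626
dang 0.46422524605175014 from chord 0.47280908932194626
knob depth 2033 [ 544.6 -229.3  171.4] [ 525.9 -247.   169. ] [ 561.7 -211.6  173.8] ((543.9290161132812, -230.01673889160156), 18.477636337280273)
knob [ 544.4 -229.2] edges [ 529.9 -239.6] [ 558.6 -218.9] [ 535.8 -214.3] [ 553.4 -245.1]
fmark [ 545.5 -214.3] 85.61435575747387 14.99526613702708 cmark [ 571.8 -216.8] 24.366171280379003 30.122063507990934
```

>>> jog_arm(travel=[[-0.1,0.001,0],[-0.2,0.003,0],[-0.31,0.004,0],[-0.38,0.005,0],[-0.393,0.005,-0.01],[-0.393,0.005,-0.06],[-0.393,0.005,-0.12],[-0.393,0.005,-0.16],[-0.393,0.005,-0.18],[-0.393,0.005,-0.183]], dr=[[0,0,0.03],[0,0,0.06],[0,0,0.09],[0,0,0.09],[0,0,0.09],[0,0,0.09],[0,0,0.09],[0,0,0.09],[0,0,0.09],[0,0,0.09]])

```text
t: 21.65
ee_pos: [544.6, -227.8, 146.5]
orientation: [-2.898, -1.204, -0.013]
ft_force: [-0.6, -0.3, 0.3]
width: 66.1
```

Run:
```python
from h import *
np.set_printoptions(precision=2,suppress=True)
o=st(); print(o['qpos']); d=shot('wrist','w10'); P=cloud(d)
m=(abs(P[...,2]-171.5)<2.5)&(np.hypot(P[...,0]-544,P[...,1]+229)<22)
print(m.sum(),cv2.minEnclosingCircle(P[m][:,:2].astype(np.float32)),np.nanmedian(P[m],0))
save(d,'w10',(130,60,380,260),3)
```

```text
t 21.65 pos [ 544.6 -227.8  146.5] head 45.13 z [ 0.01  0.01 -1.  ] F [-0.6 -0.3  0.3] w 66.1
[-0.42  0.44  1.75  0.01  0.95 -1.21]
3067 ((543.4634399414062, -229.51487731933594), 18.011308670043945) [ 542.66 -229.01  171.66]
```

>>> jog_arm(travel=[[-0.002,-0.004,0.001],[-0.002,-0.004,0.001],[-0.002,-0.004,0.001],[-0.002,-0.004,0.001],[-0.002,-0.004,0.001],[-0.002,-0.004,0.001],[-0.002,-0.004,0.001],[-0.002,-0.004,0.001],[-0.002,-0.004,0.001],[-0.002,-0.004,0.001]], dr=[[-0.006,0.006,0],[-0.006,0.006,0],[-0.006,0.006,0],[-0.006,0.006,0],[-0.006,0.006,0],[-0.006,0.006,0],[-0.006,0.006,0],[-0.006,0.006,0],[-0.006,0.006,0],[-0.006,0.006,0]], hand=-1)

```text
t: 22.7
ee_pos: [543.9, -230.2, 148.0]
orientation: [2.898, 1.204, -0.006]
ft_force: [-3.2, -3.2, 5.5]
width: 33.8
```

Run:
```python
from h import *
np.set_printoptions(precision=2,suppress=True)
o=st(); print(o['qpos'],o['moment'])
```

```text
t 22.70 pos [ 543.9 -230.2  148. ] head 45.12 z [-0. -0. -1.] F [-3.2 -3.2  5.5] w 33.8
[-0.42  0.44  1.75 -0.01  0.96 -1.2 ] [-0.6   0.64 -0.  ]
```

>>> jog_arm(travel=[[0,0,0],[0,0,0],[0,0,0],[0,0,0],[0,0,0],[0,0,0],[0,0,0],[0,0,0],[0,0,0],[0,0,0]], dr=[[0,0,-0.06],[0,0,-0.14],[0,0,-0.22],[0,0,-0.3],[0,0,-0.38],[0,0,-0.46],[0,0,-0.54],[0,0,-0.62],[0,0,-0.7],[0,0,-0.75]])

```text
t: 23.7
ee_pos: [544.3, -230.1, 148.1]
orientation: [3.08, -0.617, -0.006]
ft_force: [-0.4, -0.5, 2.8]
width: 33.9
```

Run:
```python
from h import *
o=st(); print(o['qpos'].round(2),o['moment'].round(2))
```

```text
t 23.70 pos [ 544.3 -230.1  148.1] head -22.66 z [-0.004  0.    -1.   ] F [-0.4 -0.5  2.8] w 33.9
[-0.42  0.44  1.74 -0.    0.96 -0.02] [-0.24  0.17 -0.01]
```

>>> jog_arm(travel=[[0,0,0],[0,0,0],[0,0,0],[0,0,0],[0,0,0],[0,0,0],[0,0,0],[0,0,0],[0,0,0],[0,0,0]], dr=[[0,0,-0.06],[0,0,-0.15],[0,0,-0.24],[0,0,-0.33],[0,0,-0.42],[0,0,-0.51],[0,0,-0.6],[0,0,-0.68],[0,0,-0.74],[0,0,-0.743]])

```text
t: 24.7
ee_pos: [544.5, -230.4, 148.0]
orientation: [-2.228, 2.212, 0.005]
ft_force: [-1.3, -2.7, 0.7]
width: 33.6
```

>>> jog_arm(travel=[[0,0,0],[0,0,0],[0,0,0],[0,0,0],[0,0,0],[0,0,0],[0,0,0.05],[0,0,0.12],[0,0,0.18],[0,0,0.2]], dr=[[0,0,0],[0,0,0],[0,0,0],[0,0,0],[0,0,0],[0,0,0],[0,0,0],[0,0,0],[0,0,0],[0,0,0]], hand=0.5)

```text
t: 25.7
ee_pos: [545.9, -230.9, 230.7]
orientation: [-2.227, 2.211, -0.002]
ft_force: [0.1, -0.8, -0.5]
width: 65.8
```

Run:
```python
from h import *
d=shot('wrist','w11')
o=st(); print(o['qpos'].round(2))
for n,P in(('piv',[644,-220,121]),('red',[726,-227,121]),('knob',[544,-229,172])): print(n,pix(d,P))
```

```text
t 25.75 pos [ 545.8 -230.9  230.7] head -89.58 z [ 0.003  0.002 -1.   ] F [ 1.3 -0.2  1.3] w 65.9
[-0.42  0.34  1.68  0.    1.12  1.14]
piv [244.34950896  73.84594304]
red [252.86790726 -28.93502475]
knob [253.40898949 199.23373344]
```

>>> jog_arm(travel=[[0.08,0,0],[0.16,0,0],[0.23,0,0],[0.26,0,0],[0.26,0,0],[0.26,0,0],[0.26,0,0],[0.26,0,0],[0.26,0,0],[0.26,0,0]], dr=[[0,0,0],[0,0,0],[0,0,0],[0,0,0],[0,0,0],[0,0,0],[0,0,0],[0,0,0],[0,0,0],[0,0,0]])

```text
t: 26.75
ee_pos: [649.5, -231.1, 231.0]
orientation: [-2.227, 2.211, -0.002]
ft_force: [0.4, 0.3, -0.9]
width: 65.9
```

Run:
```python
from h import *
d=shot('wrist','w12'); st()
for n,P in(('piv',[644,-220,121]),('red',[726,-227,121])): print(n,pix(d,P))
x,y=map(int,pix(d,[690,-223,121])); save(d,'w12',(x-75,max(0,y-85),x+75,y+65),5); print(x,y)
```

```text
t 26.80 pos [ 649.6 -231.   231. ] head -89.59 z [ 0.004  0.002 -1.   ] F [-0.1 -0.2  0.1] w 65.8
piv [244.26696268 187.95473751]
red [251.98460441  99.37305706]
247 139
```

View pics/w12.png

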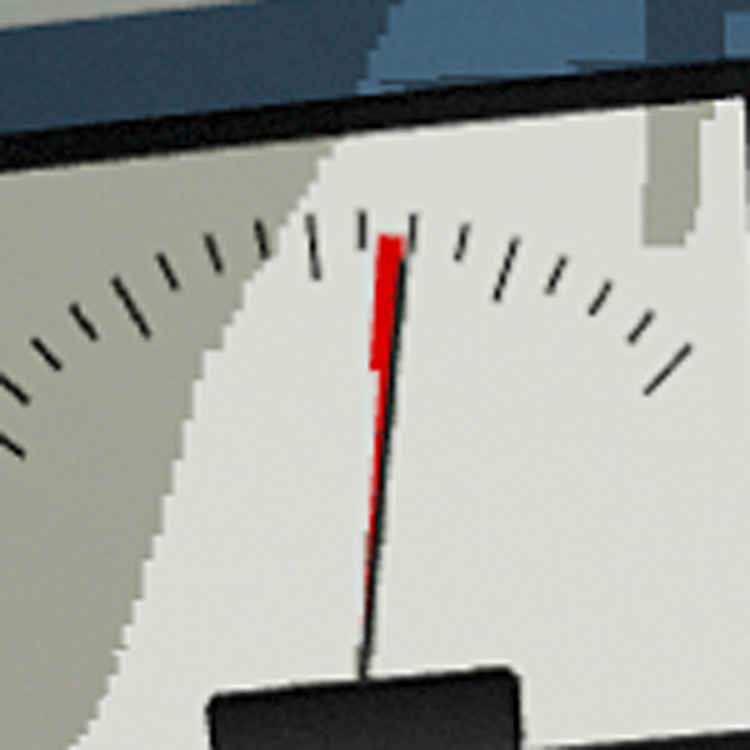

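w12: needle (tip ~x 404 in the crop) is just right of red hand (378–405 wide, centre ~391), a slight overshoot. Measuring it by colour.

```bash
cat >> h.py <<'E'
def meter(tag):
    d=load(tag); p=d['pixels'].astype(int); C=np.array([644.4,-220.1])
    V,U=np.mgrid[40:200,190:320]; n=cv2.undistortPoints(np.stack([U,V],-1).reshape(-1,1,2).astype(float),np.array([[d['fx'],0,d['cx']],[0,d['fy'],d['cy']],[0,0,1.]]),np.array([float(d['k1']),0,0,0]))[:,0]
    E=d['extrinsics'];R=E[:3,:3];c=-R.T@E[:3,3];r=np.c_[n,np.ones(len(n))]@R
    X=(c+r*((121-c[2])/r[:,2])[:,None])[:,:2]; q=p[40:200,190:320].reshape(-1,3)
    red=(q[:,0]>120)&(q[:,1]<90)&(q[:,2]<90); blk=q.max(1)<90
    v=X-C; rad=np.hypot(*v.T); a=np.degrees(np.arctan2(v[:,1],v[:,0]))
    for lo,hi in((30,40),(40,50),(50,60),(60,66),(66,70),(70,74),(74,78),(78,80)):
        m=(rad>lo)&(rad<hi)&(abs(a+5)<9); f=lambda k:(np.round([a[m&k].min(),a[m&k].mean(),a[m&k].max()],2),(m&k).sum()) if (m&k).any() else None
        print(lo,hi,'red',f(red),'blk',f(blk))
E
python3 -c "
from h import *
meter('w12')"
```

```text
30 40 red (array([-4.05, -3.41, -2.68]), np.int64(10)) blk (array([-6.43, -5.3 , -4.28]), np.int64(15))
40 50 red (array([-4.21, -3.51, -2.95]), np.int64(14)) blk (array([-6.1 , -5.27, -4.48]), np.int64(14))
50 60 red (array([-4.52, -3.25, -1.48]), np.int64(26)) blk (array([-5.99, -5.31, -4.68]), np.int64(15))
60 66 red (array([-4.61, -3.05, -1.44]), np.int64(22)) blk (array([-5.74, -5.26, -4.74]), np.int64(10))
66 70 red (array([-4.48, -3.21, -2.01]), np.int64(20)) blk (array([-6.04, -5.47, -4.98]), np.int64(9))
70 74 red (array([-4.18, -3.03, -1.91]), np.int64(16)) blk (array([-5.72, -5.3 , -4.79]), np.int64(8))
74 78 red (array([-5.17, -3.4 , -1.82]), np.int64(26)) blk (array([-5.36, -5.3 , -5.23]), np.int64(3))
78 80 red (array([-4.4 , -3.4 , -2.41]), np.int64(8)) blk (array([-12.37,  -4.57,   0.19]), np.int64(4))
```

```bash
sed -i 's/V,U=np.mgrid\[40:200,190:320\]/V,U=np.mgrid[30:230,170:330]/; s/p\[40:200,190:320\]/p[30:230,170:330]/' h.py; python3 -c "
from h import *
meter('w9')"
python3 - <<'E'
from h import *
# pivot/rotation-free check: fit red thin stem line + bar in w9, needle in both
E
```

```text
30 40 red (array([-5.92, -5.2 , -4.43]), np.int64(11)) blk None
40 50 red (array([-5.53, -4.86, -4.3 ]), np.int64(11)) blk None
50 60 red (array([-6.55, -4.6 , -2.65]), np.int64(19)) blk None
60 66 red (array([-6.19, -4.48, -2.62]), np.int64(29)) blk None
66 70 red (array([-6.24, -4.43, -2.86]), np.int64(19)) blk None
70 74 red (array([-5.93, -4.4 , -2.72]), np.int64(20)) blk None
74 78 red (array([-5.99, -4.39, -2.93]), np.int64(19)) blk None
78 80 red (array([-6.18, -4.52, -2.79]), np.int64(10)) blk (array([-7.13, -7.13, -7.13]), np.int64(1))
```

>>> jog_arm(travel=[[-0.08,0,0],[-0.16,0,0],[-0.23,0.001,0],[-0.26,0.002,0],[-0.263,0.002,-0.02],[-0.263,0.002,-0.08],[-0.263,0.002,-0.14],[-0.263,0.002,-0.185],[-0.263,0.002,-0.205],[-0.263,0.002,-0.208]], dr=[[0,0,0],[0,0,0],[0,0,0],[0,0,0],[0,0,0],[0,0,0],[0,0,0],[0,0,0],[0,0,0],[0,0,0]])

```text
t: 27.8
ee_pos: [544.7, -230.0, 146.4]
orientation: [-2.227, 2.211, 0.0]
ft_force: [0.2, 1.4, -0.2]
width: 66.0
```

>>> jog_arm(travel=[[0,0,0.004],[0,0,0.004],[0,0,0.004],[0,0,0.004],[0,0,0.004],[0,0,0.004],[0,0,0.004],[0,0,0.004],[0,0,0.004],[0,0,0.004]], dr=[[0,0,0],[0,0,0],[0,0,0],[0,0,0],[0,0,0],[0,0,0],[0,0,0],[0,0,0],[0,0,0],[0,0,0]], hand=-1)

```text
t: 28.8
ee_pos: [545.1, -230.4, 148.6]
orientation: [-2.227, 2.211, -0.002]
ft_force: [-1.4, -2.8, 5.2]
width: 33.3
```

>>> jog_arm(travel=[[0,0,0],[0,0,0],[0,0,0],[0,0,0],[0,0,0],[0,0,0],[0,0,0],[0,0,0],[0,0,0],[0,0,0]], dr=[[0,0,0.02],[0,0,0.05],[0,0,0.08],[0,0,0.107],[0,0,0.107],[0,0,0.107],[0,0,0.107],[0,0,0.107],[0,0,0.107],[0,0,0.107]])

```text
t: 29.8
ee_pos: [545.1, -230.3, 148.6]
orientation: [-2.405, 2.016, -0.001]
ft_force: [-0.2, -0.2, 3.8]
width: 33.5
```

>>> jog_arm(travel=[[0,0,0],[0,0,0],[0,0,0],[0,0,0],[0,0,0.03],[0,0,0.1],[0,0,0.18],[0.06,0,0.208],[0.17,0,0.208],[0.26,0,0.208]], dr=[[0,0,0],[0,0,0],[0,0,0],[0,0,0],[0,0,0],[0,0,0],[0,0,0],[0,0,0],[0,0,0],[0,0,0]], hand=0.5)

```text
t: 30.8
ee_pos: [651.2, -230.6, 234.2]
orientation: [-2.403, 2.016, -0.006]
ft_force: [0.1, -1.0, -0.6]
width: 65.4
```

>>> jog_arm(travel=[[0,0,0],[0,0,0],[0,0,0],[0,0,0],[0,0,0],[0,0,0],[0,0,0],[0,0,0],[0,0,0],[0,0,0]], dr=[[0,0,0],[0,0,0],[0,0,0],[0,0,0],[0,0,0],[0,0,0],[0,0,0],[0,0,0],[0,0,0],[0,0,0]])

```text
t: 31.8
ee_pos: [651.1, -230.6, 234.2]
orientation: [-2.403, 2.016, -0.006]
ft_force: [-0.1, 0.3, 0.4]
width: 65.9
```

Run:
```python
from h import *
d=shot('wrist','w13'); st(); meter('w13')
x,y=map(int,pix(d,[690,-223,121])); save(d,'w13',(x-75,max(0,y-85),x+75,y+65),5)
```

```text
t 31.85 pos [ 651.1 -230.6  234.2] head -79.98 z [ 0.006  0.001 -1.   ] F [0.2 0.  0.9] w 66.1
30 40 red None blk (array([-4.39, -3.43, -2.37]), np.int64(15))
40 50 red None blk (array([-4.61, -3.68, -2.71]), np.int64(17))
50 60 red (array([-5.59, -3.96, -1.77]), np.int64(11)) blk (array([-4.26, -3.53, -2.79]), np.int64(16))
60 66 red (array([-5.49, -3.58, -1.74]), np.int64(22)) blk (array([-4.02, -3.56, -3.02]), np.int64(8))
66 70 red (array([-5.13, -3.62, -2.  ]), np.int64(11)) blk (array([-4.02, -3.46, -2.91]), np.int64(8))
70 74 red (array([-5.07, -3.78, -2.11]), np.int64(13)) blk (array([-4.02, -3.58, -3.13]), np.int64(6))
74 78 red (array([-5.02, -3.58, -2.21]), np.int64(13)) blk (array([-4.02, -3.52, -3.03]), np.int64(6))
78 80 red (array([-5.31, -3.71, -2.44]), np.int64(11)) blk (array([-12.84,  -4.14,   0.26]), np.int64(3))
```

View pics/w13.png

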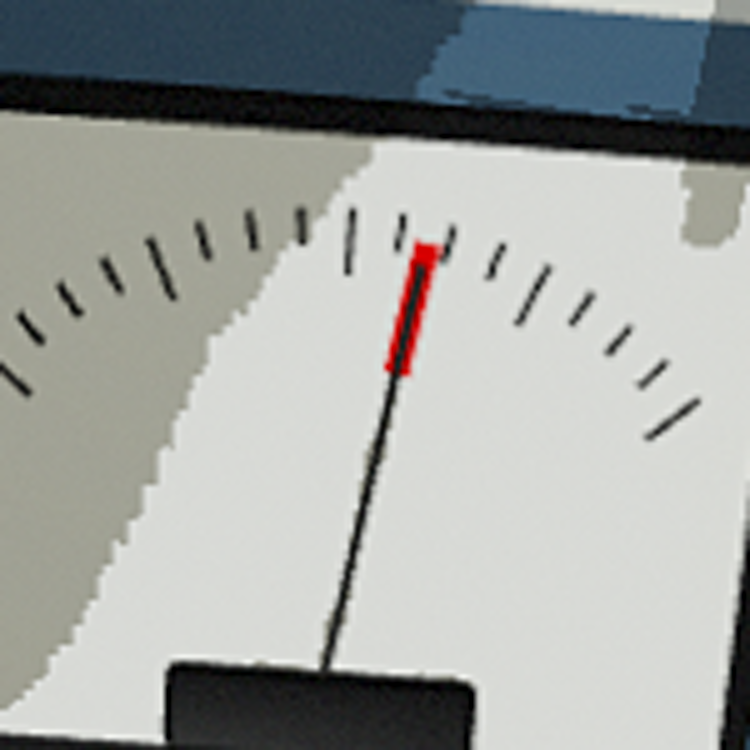

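w13: the needle lies centred on the red bar, tip at (424,265), agreeing within about 0.1°. I'm going back over the knob without touching it, to check the coarse mark and lid by numbers.

>>> jog_arm(travel=[[-0.08,0,0.01],[-0.16,0,0.03],[-0.23,0,0.06],[-0.26,0,0.08],[-0.26,0,0.1],[-0.26,0,0.1],[-0.26,0,0.1],[-0.26,0,0.1],[-0.26,0,0.1],[-0.26,0,0.1]], dr=[[0,0,0],[0,0,0],[0,0,0],[0,0,0],[0,0,0],[0,0,0],[0,0,0],[0,0,0],[0,0,0],[0,0,0]])

```text
t: 32.85
ee_pos: [547.3, -230.4, 273.6]
orientation: [-2.404, 2.016, -0.004]
ft_force: [0.4, 0.5, 1.0]
width: 65.9
```

Run:
```python
from h import *
shot('wrist','w14'); shot('scene','s14'); st()
for t in('w9','w10','w11','w14'):
    d=load(t);P=cloud(d);p=d['pixels'].astype(int); v=P[...,:2]-[544.2,-229.6]; r=np.hypot(v[...,0],v[...,1]); a=np.degrees(np.arctan2(v[...,1],v[...,0]))
    m=(abs(P[...,2]-142)<3)&(r>20)&(r<31)&(p.min(-1)>110); f=(abs(P[...,2]-172)<3)&(r>4)&(r<17)&(p[...,0]>120)&(p[...,1]<80)
    q=lambda k:(k.sum(),np.degrees(np.angle(np.exp(1j*np.radians(a[k])).mean())).round(1)) if k.any() else None
    print(t,'coarse',q(m),'fine',q(f))
yaw=np.radians(6.25); R=np.array([[np.cos(yaw),-np.sin(yaw)],[np.sin(yaw),np.cos(yaw)]])
for t in('s14','w14'):
    d=load(t);P=cloud(d);L=(P[...,:2]-[600,-45])@R
    m=(abs(L[...,0]-3)<78)&(abs(L[...,1]+5)<65)&(P[...,2]<160)&(P[...,2]>100); print(t,'lid',m.sum(),np.polyfit(L[m][:,1],P[m][:,2],1).round(3) if m.sum()>50 else '')
```

```text
t 32.95 pos [ 547.2 -230.5  273.8] head -79.97 z [ 0.005  0.002 -1.   ] F [ 0.5 -0.1  0.3] w 65.6
w9 coarse (np.int64(55), np.float64(23.0)) fine (np.int64(69), np.float64(88.0))
w10 coarse (np.int64(56), np.float64(24.2)) fine (np.int64(117), np.float64(89.2))
w11 coarse (np.int64(64), np.float64(48.9)) fine (np.int64(49), np.float64(-55.3))
w14 coarse (np.int64(47), np.float64(40.9)) fine (np.int64(34), np.float64(-46.0))
s14 lid 1759 [3.0000e-03 1.3429e+02]
w14 lid 20430 [4.00000e-03 1.34295e+02]
```

The coarse-mark reading jumps between views (23° → 41–49°), so I need to know whether that is contamination. Clustering the pixels, with the knob centre re-fitted per view.

Run:
```python
from h import *
for t in('w9','w10','w11','w14'):
    d=load(t);P=cloud(d);p=d['pixels'].astype(int)
    k=(abs(P[...,2]-171.7)<2)&(np.hypot(P[...,0]-544,P[...,1]+229.5)<22)
    c,rad=cv2.minEnclosingCircle(P[k][:,:2].astype(np.float32))
    v=P[...,:2]-np.array(c); r=np.hypot(v[...,0],v[...,1]); a=np.degrees(np.arctan2(v[...,1],v[...,0]))
    print(t,'centre',np.round(c,1),round(rad,1))
    m=(abs(P[...,2]-142)<2.5)&(r>19)&(r<34)
    # median brightness by angle sector of the ring's top, and count of visible px
    print(' ring',[(int(s),int(b.max())) for s in range(-180,180,10) if (b:=p.min(-1)[m&(abs(a-s-5)<5)]).size>5 and b.max()>90])
    w=m&(p.min(-1)>100); n,l,st_,ce=cv2.connectedComponentsWithStats(w.astype(np.uint8))
    for i in range(1,n):
        if st_[i,4]>=4: z=l==i; print('  blob',st_[i,4],'ang %.1f r %.1f-%.1f z %.1f'%(np.median(a[z]),r[z].min(),r[z].max(),np.median(P[z][:,2])),'px',ce[i].round(0))
    f=k&(p[...,0]>110)&(p[...,1]<90); print('  fine red',f.sum(),'ang %.1f'%np.median(a[f&(r>5)]) if f.any() else '')
```

```text
w9 centre [ 543.9 -230. ] 18.5
 ring [(-120, 125), (-110, 100), (-100, 159), (20, 170), (130, 109), (140, 105), (150, 92)]
  blob 60 ang 25.2 r 20.2-30.8 z 142.0 px [128.  81.]
  fine red 85 ang 86.2
w10 centre [ 543.4 -229.7] 18.0
 ring [(-130, 108), (-120, 123), (-110, 98), (-100, 103), (10, 106), (20, 173)]
  blob 59 ang 24.5 r 22.9-31.2 z 142.4 px [291. 237.]
  fine red 152 ang 84.9
w11 centre [ 543.9 -230.4] 17.8
 ring [(-180, 119), (-170, 111), (-150, 102), (-110, 93), (20, 174), (100, 125), (110, 118), (120, 123), (130, 132), (140, 145), (150, 129), (160, 132), (170, 110)]
  blob 46 ang 25.8 r 20.2-30.8 z 142.1 px [242. 164.]
  blob 4 ang 117.9 r 22.9-24.5 z 141.4 px [232. 202.]
  blob 5 ang 139.3 r 25.5-27.2 z 141.5 px [236. 211.]
  blob 4 ang -177.2 r 28.6-28.9 z 141.5 px [256. 220.]
  fine red 57 ang -51.1
w14 centre [ 544.1 -230.1] 17.8
 ring [(-180, 128), (-170, 123), (-160, 104), (20, 179), (90, 114), (100, 121), (110, 125), (120, 119), (130, 143), (140, 101), (150, 139), (160, 132), (170, 123)]
  blob 36 ang 25.5 r 20.0-30.5 z 142.1 px [248. 157.]
  fine red 41 ang -42.3
```

The coarse mark held at 24.5–25.8° in every view, so the jump was glare on the ribs. The arm is clear of everything, so I'm handing in.

```bash
python3 -c "
from h import *
print(ticket.close_job())"
```

```text
the job is handed in; nothing more can be done
None
```

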